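Find the socket for the felting press's clamp nut

TASK

Put the cracked socket, the red one, into the empty beige basket. Then, of the two plain sockets, find the one that fits the hex nut in the round collar of the teal felting press (try them on it) and finish while still holding that socket in the gripper, pushed fully down on the nut. The other plain socket must be standing on the black mat at the end, and the other things on the table stay where they are.

Things in the scene. Friction and masses are not known exactly. Their poses are not given: they have to be found in the camera images.
- clamp_nut (a point): (All sizes in mm.) Centre of the floor of the collar's round well, 25 above the table. The fixed hex nut stands on it: hex 14 high, then a 5 high cone; 11 dia stud reaches 26 above the floor. The nut is 24 or 33 across flats, it is not known which; a wrong socket stops with its mouth edge 13 or more above the floor. z up; x (as the press's x) is square to two flats of the nut.
- press: Fixed felting press: teal base 150 x 260 (x, y), 25 high; origin at the centre of its underside. Round collar 66 dia centred at y = -70, its rim 39 above the table, its well 45 wide round a 24 nut or 56 round a 33 nut, so only the right socket goes in. Grey housing 100 x 100 centred at y = +75, its top 100 above the table.
- socket_slim_center (a point): Plain steel socket for the 24 nut. Stands mouth down: six-sided body 40 high, mouth 30 deep; on top a square adapter 22 x 22, 38 high, to grip; 78 in all, 0.2 to 0.3 kg. Point: its centre, 39 above the mouth edge, 20 below the adapter's middle. z up; x square to two adapter faces and two hex flats. Mouth 27.2 across flats, outside 35.6 across flats.
- socket_wide_center (a point): Plain steel socket for the 33 nut. Stands mouth down: six-sided body 40 high, mouth 30 deep; on top a square adapter 22 x 22, 38 high, to grip; 78 in all, 0.2 to 0.3 kg. Point: its centre, 39 above the mouth edge, 20 below the adapter's middle. z up; x square to two adapter faces and two hex flats. Mouth 36.2 across flats, outside 44.6 across flats.
- socket_red_center (a point): The cracked socket: red-painted body, red dot on top. Stands mouth down: six-sided body 40 high, mouth 30 deep; on top a square adapter 22 x 22, 38 high, to grip; 78 in all, 0.2 to 0.3 kg. Point: its centre, 39 above the mouth edge, 20 below the adapter's middle. z up; x square to two adapter faces and two hex flats. Outside 40.6 across flats.
- mat: Fixed black rubber mat, 120 x 340 (x, y), 4 thick, on which the three sockets stand about 110 apart in a row along its y. Origin at the centre of its underside.
- basket: Fixed empty beige open basket, 140 x 190 (x, y) outside, 50 high, walls and floor 4 to 5 thick. Origin at the centre of its underside.
- socket_slim: The same socket as point socket_slim_center; origin at the centre of its mouth edge.
- socket_wide: The same socket as point socket_wide_center; origin at the centre of its mouth edge.
- socket_red: The same socket as point socket_red_center; origin at the centre of its mouth edge.
- bottle: Bystander: clear water bottle with blue band and white cap, 62 dia x 190 high; origin at the centre of its underside.
- coffee_cup: Bystander: white takeaway cup with lid, 82 dia x 116 high; origin at the centre of its underside.
- bowl: Bystander: steel bowl, 110 dia x 50 high; origin at the centre of its underside.
- soap: Bystander: white bar of soap, 50 x 80 x 22 high; origin at the centre of its underside.
- dye_jar: Bystander: green dye jar with white lid, 48 dia x 60 high; origin at the centre of its underside.
- needle_tin: Bystander: flat blue tin, 60 x 90 x 20 high; origin at the centre of its underside.
There are look-alikes about, which are no part of the job. Leave any orange look-alike of the basket alone.

How it is judged:
On the way, in this order (a step that is already met when the one before it is completed fails the run):
1. the red socket lies in the basket, let go (x of socket_red_center in the frame of basket between -0.068 and 0.068 m and y of socket_red_center in the frame of basket between -0.093 and 0.093 m and height (world z) of socket_red_center below 0.06 m and contact force between the fingers and socket_red below 0.1 N), for 0.2 s.
2. the fitting socket is held, fully down on the nut ((((horizontal distance between socket_slim_center and clamp_nut below 0.004 m and z of socket_slim_center in the frame of clamp_nut between 0.034 and 0.0435 m and angle between socket_slim_center's own z axis and vertical below 0.1 rad) and contact force between the fingers and socket_slim above 2 N) or ((horizontal distance between socket_wide_center and clamp_nut below 0.004 m and z of socket_wide_center in the frame of clamp_nut between 0.034 and 0.0435 m and angle between socket_wide_center's own z axis and vertical below 0.1 rad) and contact force between the fingers and socket_wide above 2 N))), for 0.2 s.
At the end, for the whole second after the job is handed in: Red socket in the basket, let go. One plain socket gripped (over 2 N) and down on the nut: mouth within 4.5 mm of the well floor, 4 mm of the axis, tilt under 0.1 rad. The other plain socket stands on the mat, tilt under 0.1 rad, not touched (all of step 1 and (((horizontal distance between socket_slim_center and clamp_nut below 0.004 m and z of socket_slim_center in the frame of clamp_nut between 0.034 and 0.0435 m and angle between socket_slim_center's own z axis and vertical below 0.1 rad) and contact force between the fingers and socket_slim above 2 N and (x of socket_wide_center in the frame of mat between -0.07 and 0.07 m and y of socket_wide_center in the frame of mat between -0.18 and 0.18 m and height (world z) of socket_wide_center between 0.036 and 0.05 m and angle between socket_wide_center's own z axis and vertical below 0.1 rad and contact force between the fingers and socket_wide below 0.1 N)) or ((horizontal distance between socket_wide_center and clamp_nut below 0.004 m and z of socket_wide_center in the frame of clamp_nut between 0.034 and 0.0435 m and angle between socket_wide_center's own z axis and vertical below 0.1 rad) and contact force between the fingers and socket_wide above 2 N and (x of socket_slim_center in the frame of mat between -0.07 and 0.07 m and y of socket_slim_center in the frame of mat between -0.18 and 0.18 m and height (world z) of socket_slim_center between 0.036 and 0.05 m and angle between socket_slim_center's own z axis and vertical below 0.1 rad and contact force between the fingers and socket_slim below 0.1 N)))); the arm keeps its last pose, push and grip.
It fails at once if a bystander is moved more than 30 mm or tipped (distance of any of bottle, coffee_cup, bowl, soap, dye_jar, needle_tin from where it was at the start of the episode above 0.03 m or angle between any of bottle, coffee_cup, bowl, soap, dye_jar, needle_tin's own z axis and vertical above 0.3 rad).
It also fails if it takes over 72 s, if anything falls off the work surface, if the arm or the gripper's body presses on something with over 40 N, if the wrist force passes 120 N, or if a joint passes its speed limit or range.

ROBOT

A 7-joint arm with a two-finger parallel gripper is mounted at the origin on the work surface. World frame = base frame: x ahead of the robot, y to its left, z up, the work surface at z = 0. Lengths are in m, angles in rad, forces in N, time in s.
With the tool pointing down it reaches from about 0.4 to 0.85 m from the base axis. Payload 4.5 kg.
Tool frame: the origin (TCP) lies at the very end of the fingers, on their centre line; the grasp point (between the pads) lies 19 mm behind it (r.grip_point_offset is the distance from the TCP to the grasp point, in m); z points along the fingers, y is the line along which they close (so a half turn about z gives the same grasp; the last joint's range is limited). The gripper opens to 88 mm and grips with 3 to 60 N. Pads are 18 mm wide; open, the fingers measure 123 mm over their backs; the gripper's body (75 mm by 187 mm) begins 45 mm behind the grasp point.
Start: joints at [1.371, 0.689, -0.195, 1.565, 0.157, 0.902, -0.215], TCP at [0.145, -0.608, 0.239] pointing down, gripper open.
Joint ranges: [-3.01, 3.01], [-0.46, 2.08], [-1.47, 1.51], [0.13, 2.56], [-1, 4.14], [0.04, 2.09], [-2.66, 2.66]. Speed limits (rad/s): [2.57, 2.57, 3.14, 3.14, 3.14, 3.14, 3.14].

INTERFACE

Orientations are given as a unit quaternion [x, y, z, w].
In Python, from plant import r gives the robot as it stands.
- The arm moves only by the tool carry_out, never from a script. Its argument "rows" is a list of rows, each a list of 3 entries, a list of its own where there are three numbers: the shift along the tool's x, y, z in cm, then the turn, a rotation vector about the tool's x, y, z in degrees, then the closure, from 0 (fully open) to 1 (shut). A call has 1 to 12 rows; each row is the pose to reach, as a shift and turn from the pose commanded when the call began, along the tool's axes at that moment; what a row does not reach only later rows make up. A row lasts 1/10 s, in which the tool goes at most 50 mm and 8.59 degrees, less where a joint would pass 70% of its speed; a pose out of reach is approached as far as the arm can. A call with a gripper value outside its range is refused whole. The fingers move at their own pace and stop on an object; "newtons" is the grip in N (left out, the last holds). Time passes only in rows, so rows that repeat a pose let the fingers close. It gives the time, the measured TCP pose, the force, the opening and the grip force at its end, in the units of the state.
- r.get_state(): the state, without advancing time (a new reading comes with each control period).
- r.snapshot(name): name is "scene" or "top" or "wrist"; returns a dict with "image" (400x640x3 uint8, red, green, blue), "fx", "fy", "cx", "cy" (pixels), "dist_coeffs" ([k1, k2, p1, p2, k3] as OpenCV has them; the pictures are not rectified), "pose" (4x4, takes a point from camera to world coordinates). Camera axes: x right, y up, looking along -z (the intrinsics and any distortion apply to the point x, -y, -z); pixel columns grow to the right and rows downward; lengths in m; the calibration is good to about 2 mm. A picture is of the moment at which its call begins. There is no depth.
- r.finish_job(): hands the job in; it is judged then, once.
The state is a dict: "clock": time; "q": joint angles; "qd": joint speeds; "joint_torque": joint torques, N m; "tool_pos": TCP position; "eef_rot": TCP orientation; "contact_force": force on the tool from outside, world axes, zero at the start; "moment": the same for the moment, N m; "opening": opening from 0.0 (shut) to 1.0 (fully open); "finger_force": force on a finger pad.
Only numpy, scipy, OpenCV 4.12 (cv2) and the standard library are available. Lean on these libraries where they do the work, as an engineer would, in place of code of your own. Each camera call takes 0.05 s, during which the arm holds its last target. There are 200 camera calls.

## Working session

There is one attempt and no reset: what is moved stays moved. The work goes in short steps, Python scripts to look and compute and a tool call to move; the robot and the scene stay as the last step left them, time stands still between calls to the robot, and variables do not carry over. Pictures are saved under pics/ and viewed, at most 10 in all, crops included, and the job is handed in when it is done.

Besides the shell and the picture viewer there is one more tool, called after "Request:" in YAML: its name, and indented under it one key for each argument. carry_out: Moves the arm, as the interface text tells. Its arguments: {"type":"object","properties":{"rows":{"type":"array"},"newtons":{"type":"number"}},"required":["rows"]}

```bash
mkdir -p pics
cat > h.py <<'E'
import numpy as np, cv2
from plant import r
from scipy.spatial.transform import Rotation as R
def snap(n,f):
    s=r.snapshot(n); cv2.imwrite('pics/'+f,s['image'][:,:,::-1]); np.save('pics/'+f+'.npy',{k:v for k,v in s.items() if k!='image'},allow_pickle=True); return s
def load(f): return np.load('pics/'+f+'.npy',allow_pickle=True).item()
def px2w(s,uv,z):
    K=np.array([[s['fx'],0,s['cx']],[0,s['fy'],s['cy']],[0,0,1]])
    p=cv2.undistortPoints(np.array([[uv]],float),K,np.array(s['dist_coeffs'],float))[0,0]
    T=np.array(s['pose']); d=T[:3,:3]@np.array([p[0],-p[1],-1]); o=T[:3,3]
    return o+d*(z-o[2])/d[2]
def st():
    s=r.get_state(); print(s['clock'],np.round(s['tool_pos'],4),np.round(s['eef_rot'],4),np.round(s['contact_force'],1),s['opening'],s['finger_force']); return s
def rel(p):  # world target TCP -> tool shift cm
    s=r.get_state(); return np.round(R.from_quat(s['eef_rot']).inv().apply(np.array(p)-s['tool_pos'])*100,2)
E
python3 - <<'E'
from h import *
a=snap('top','top.png');b=snap('scene','scene.png')
s=st(); print(R.from_quat(s['eef_rot']).as_matrix().round(3)); print(np.array(a['pose']).round(3), a['fx'],a['dist_coeffs'])
E
```

```text
0.1 [ 0.1446 -0.6075  0.238 ] [ 9.932e-01  1.166e-01 -2.000e-04 -8.000e-04] [ 0.1  0.4 -0.1] 0.9994545436530029 0.0
[[ 0.973  0.232 -0.001]
 [ 0.232 -0.973  0.002]
 [-0.    -0.002 -1.   ]]
[[-6.000e-03  9.910e-01 -1.370e-01  2.800e-01]
 [-1.000e+00 -6.000e-03  2.000e-03 -3.900e-02]
 [ 1.000e-03  1.370e-01  9.910e-01  1.576e+00]
 [ 0.000e+00  0.000e+00  0.000e+00  1.000e+00]] 456.53588028342847 [-0.06194025  0.          0.          0.          0.        ]
```

View pics/top.png

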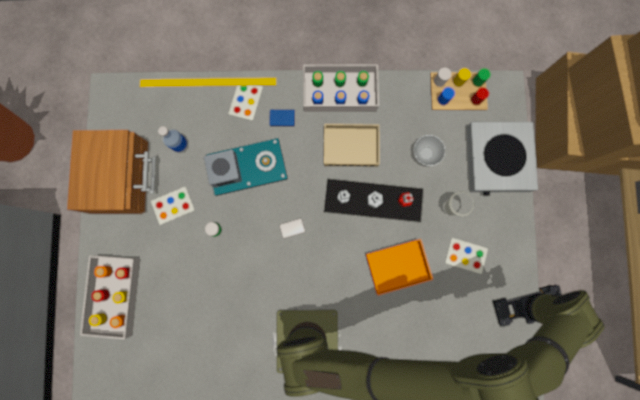

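View pics/scene.png

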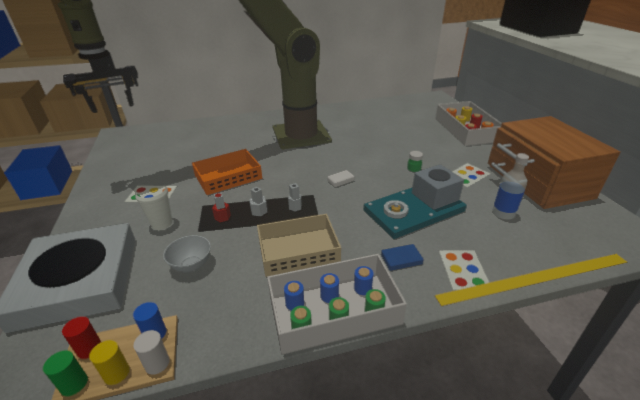

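Top view: the mat holds three sockets at about (344,196), (375,199) and red (406,199). The collar is at (265,161) and the beige basket at (351,145). I'll enlarge this area.

Run:
```python
from h import *
i=cv2.imread('pics/top.png')
A=cv2.resize(i[135:190,195:295],None,fx=8,fy=8,interpolation=cv2.INTER_CUBIC)[:, :800]
B=cv2.resize(i[175:225,320:430],None,fx=7.2727,fy=7.2727,interpolation=cv2.INTER_CUBIC)[:160*3]
A=cv2.resize(i[140:190,200:290],None,fx=6,fy=6,interpolation=cv2.INTER_CUBIC) #540x300
B=cv2.resize(i[177:225,322:427],None,fx=6,fy=6,interpolation=cv2.INTER_CUBIC) #630x288
o=np.zeros((588,630,3),np.uint8);o[:300,:540]=A;o[300:]=B
cv2.imwrite('pics/c1.png',o)
s=load('top.png')
for n,uv,z in [('left',(344,195),.08),('mid',(375,198),.08),('red',(406,198),.08),('collar',(265,160),.039),('basket',(351,145),.05),('cup',(460,204),.1),('bowl',(428,150),.05)]: print(n,px2w(s,uv,z).round(3))
for uv in [(326,179),(424,187),(421,221),(324,212),(203,152),(282,138),(288,180),(212,194)]: print(uv,px2w(s,uv,.01).round(3))
```

```text
left [ 0.481 -0.126  0.08 ]
mid [ 0.47  -0.228  0.08 ]
red [ 0.469 -0.331  0.08 ]
collar [0.609 0.142 0.039]
basket [ 0.658 -0.154  0.05 ]
cup [ 0.446 -0.504  0.1  ]
bowl [ 0.639 -0.418  0.05 ]
(326, 179) [ 0.547 -0.068  0.01 ]
(424, 187) [ 0.517 -0.409  0.01 ]
(421, 221) [ 0.398 -0.394  0.01 ]
(324, 212) [ 0.431 -0.06   0.01 ]
(203, 152) [0.646 0.365 0.01 ]
(282, 138) [0.694 0.086 0.01 ]
(288, 180) [0.544 0.064 0.01 ]
(212, 194) [0.496 0.329 0.01 ]
```

View pics/c1.png

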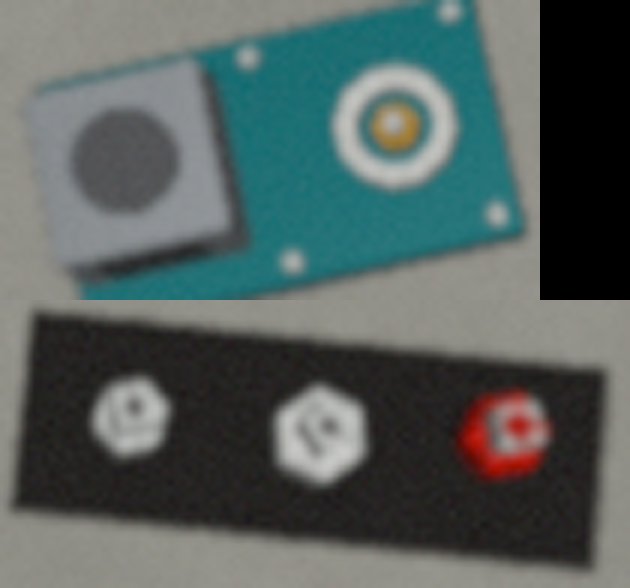

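The collar's well looks narrow, so the nut is probably the 24. The left socket is the slim one, the middle is the wide one. I'll move above the red one for a closer look.

Run:
```python
from h import *
s=load('top.png')
f=lambda x,y,x0,y0:(x0+(x+.5)/6-.5,y0+(y+.5)/6-.5)
for n,c,z in [('slim',(133,108),.082),('wide',(325,128),.082),('red',(519,127),.082)]: print(n,px2w(s,f(*c,322,177),z).round(4))
print(px2w(s,f(395,126,200,140),.039).round(4))
print(rel([.469,-.335,.25]))
```

```text
slim [ 0.4818 -0.1247  0.082 ]
wide [ 0.4701 -0.2303  0.082 ]
red [ 0.47   -0.3376  0.082 ]
[0.6071 0.1404 0.039 ]
[ 37.87 -18.99  -1.17]
```

Request:
carry_out:
  rows:
    - [[4,-2,-0.2],[0,0,3],0]
    - [[8,-4,-0.4],[0,0,6],0]
    - [[12,-6,-1],[0,0,9],0]
    - [[16,-8,-1],[0,0,12],0]
    - [[20,-10,-1],[0,0,15],0]
    - [[24,-12,-1],[0,0,18.4],0]
    - [[28.5,-14.2,-1],[0,0,18.4],0]
    - [[33,-16.5,-1],[0,0,18.4],0]
    - [[37.9,-19,-1],[0,0,18.4],0]
    - [[37.9,-19,-1],[0,0,18.4],0]
    - [[37.9,-19,-1],[0,0,18.4],0]

```text
clock: 1.2
tool_pos: [0.4709, -0.3333, 0.2483]
eef_rot: [0.999, -0.041, -0.0, -0.0]
contact_force: [-0.3, 0.2, 0.1]
opening: 1.0
finger_force: 0.0
```

Run:
```python
from h import *
s=snap('wrist','w1.png'); st(); print(np.array(s['pose']).round(3))
```

```text
1.25 [ 0.469  -0.3354  0.2483] [ 9.991e-01 -4.330e-02 -7.000e-04  1.000e-04] [-1.  -0.2 -0.3] 0.9990091835769177 0.0
[[-0.083  0.957  0.279  0.543]
 [-0.997 -0.079 -0.025 -0.34 ]
 [-0.002 -0.28   0.96   0.394]
 [ 0.     0.     0.     1.   ]]
```

View pics/w1.png

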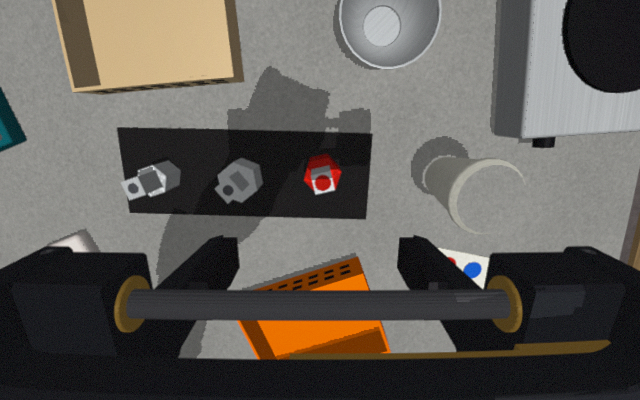

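Wrist view: red dot near (323,184), slim top near (133,187), wide top near (228,190). I'll enlarge to get centres and yaw.

Run:
```python
from h import *
i=cv2.imread('pics/w1.png')
g=lambda x,y,w,h:cv2.resize(i[y:y+h,x:x+w],None,fx=8,fy=8,interpolation=cv2.INTER_CUBIC)
o=np.zeros((600,800,3),np.uint8)
o[:400,:400]=cv2.convertScaleAbs(g(295,150,50,50),alpha=1);o[:400,400:]=g(120,155,50,50)
o=np.hstack([g(295,150,32+0,60)[:, :0]]+[o]) 
q=cv2.resize(i[150:210,205:275],None,fx=3.3,fy=3.3,interpolation=cv2.INTER_CUBIC)[:198]
o[400:598,:q.shape[1]]=cv2.convertScaleAbs(q,alpha=1.4)
cv2.imwrite('pics/c2.png',o)
```

```text
Traceback (most recent call last):
ValueError: all the input array dimensions except for the concatenation axis must match exactly, but along dimension 0, the array at index 0 has size 480 and the array at index 1 has size 600
```

Run:
```python
from h import *
i=cv2.imread('pics/w1.png')
g=lambda x,y:cv2.resize(i[y:y+50,x:x+50],None,fx=8,fy=8,interpolation=cv2.INTER_CUBIC)
cv2.imwrite('pics/c2.png',np.hstack([g(298,150),g(115,158)]))
```

```text
(no output)
```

View pics/c2.png

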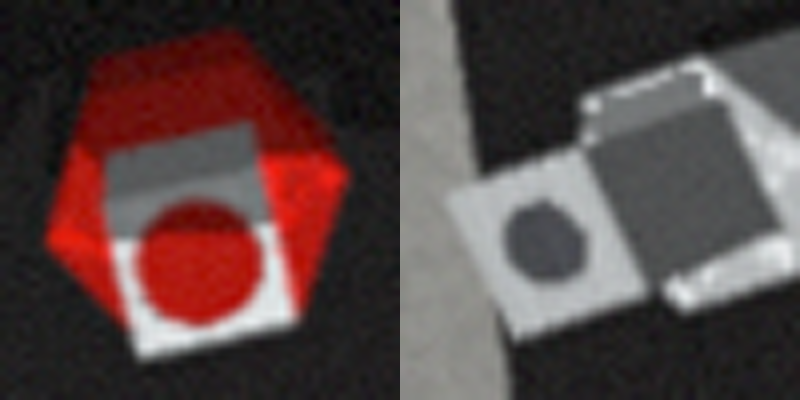

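Red dot centre is at crop (200,262), with front edge (140,360)-(300,322). Slim dot is at crop (545,243), with corners (445,200), (585,150), (648,295), (515,340).

Run:
```python
from h import *
s=load('w1.png')
f=lambda x,y,x0,y0:px2w(s,(x0+(x+.5)/8-.5,y0+(y+.5)/8-.5),.082)
P=lambda n,a,b: print(n,np.degrees(np.arctan2(*(f(*b)-f(*a))[[1,0]])).round(1),np.linalg.norm(f(*b)-f(*a)).round(4))
print('red',f(200,262,298,150).round(4)); P('edge',(140,360,298,150),(300,322,298,150))
P('side',(140,360,298,150),(106,205,298,150))
c=[(45,200),(185,150),(248,295),(115,340)]
print('slim',f(145,243,115,158).round(4), np.mean([f(*k,115,158) for k in c],0).round(4))
for k in range(4): P('e',c[k]+(115,158),c[(k+1)%4]+(115,158))
print('wide',px2w(s,(228,190),.082).round(4))
for uv in [(77,90),(237,80)]: print(px2w(s,uv,.0 if 0 else .05).round(3))
st();print(rel([*f(200,262,298,150)[:2],.044]))
```

```text
red [ 0.473  -0.3385  0.082 ]
edge -80.9 0.0227
side 7.1 0.0223
slim [ 0.4845 -0.1259  0.082 ] [ 0.4839 -0.1262  0.082 ]
e -76.8 0.0227
e -169.7 0.0215
e 102.9 0.0217
e 12.9 0.0214
wide [ 0.473  -0.2336  0.082 ]
[ 0.598 -0.066  0.05 ]
[ 0.589 -0.253  0.05 ]
1.25 [ 0.469  -0.3354  0.2483] [ 9.991e-01 -4.330e-02 -7.000e-04  1.000e-04] [-1.  -0.2 -0.3] 0.9990091835769177 0.0
[ 0.45  0.28 20.43]
```

Request:
carry_out:
  newtons: 30
  rows:
    - [[0.4,0.3,4],[0,0,-6],0]
    - [[0.4,0.3,8.5],[0,0,-13],0]
    - [[0.4,0.3,13],[0,0,-13],0]
    - [[0.4,0.3,16.5],[0,0,-13],0]
    - [[0.4,0.3,19],[0,0,-13],0]
    - [[0.4,0.3,20.4],[0,0,-13],0]
    - [[0.4,0.3,20.4],[0,0,-13],0]
    - [[0.4,0.3,20.4],[0,0,-13],1]
    - [[0.4,0.3,20.4],[0,0,-13],1]
    - [[0.4,0.3,20.4],[0,0,-13],1]
    - [[0.4,0.3,20.4],[0,0,-13],1]
    - [[0.4,0.3,20.4],[0,0,-13],1]

```text
clock: 2.45
tool_pos: [0.4735, -0.3389, 0.0453]
eef_rot: [0.998, 0.07, 0.0, 0.0]
contact_force: [0.1, -0.3, -0.1]
opening: 0.571
finger_force: 0.0
```

Run:
```python
from h import *
st();print(rel([.66,-.16,.054]),rel([.66,-.16,.16]))
```

```text
2.45 [ 0.4735 -0.3389  0.0453] [9.976e-01 6.980e-02 4.000e-04 3.000e-04] [ 0.1 -0.3 -0.1] 0.5713565561184035 0.0
[ 20.96 -15.12  -0.86] [ 20.97 -15.11 -11.46]
```

Request:
carry_out:
  rows:
    - [[0,0,0],[0,0,0],1]
    - [[0,0,0],[0,0,0],1]
    - [[0,0,0],[0,0,0],1]
    - [[0,0,0],[0,0,0],1]
    - [[0,0,0],[0,0,0],1]
    - [[0,0,-3],[0,0,0],1]
    - [[0,0,-7],[0,0,0],1]
    - [[2,-1.4,-11.5],[0,0,0],1]
    - [[6,-4.3,-11.5],[0,0,0],1]
    - [[10,-7.2,-11.5],[0,0,0],1]
    - [[14,-10,-11.5],[0,0,0],1]
    - [[18,-13,-11.5],[0,0,0],1]

```text
clock: 3.65
tool_pos: [0.6341, -0.1837, 0.1595]
eef_rot: [0.998, 0.07, -0.0, 0.0]
contact_force: [1.1, -1.1, -0.9]
opening: 0.247
finger_force: 30.0
```

Run:
```python
from h import *
st();print(rel([.66,-.16,.054]))
```

```text
3.65 [ 0.6341 -0.1837  0.1595] [ 9.976e-01  6.950e-02 -5.000e-04  1.000e-04] [ 1.1 -1.1 -0.9] 0.24664111949176878 29.976453445851803
[ 2.91 -1.99 10.55]
```

Request:
carry_out:
  rows:
    - [[3,-2,2],[0,0,0],1]
    - [[3,-2,6],[0,0,0],1]
    - [[3,-2,9.5],[0,0,0],1]
    - [[3,-2,11],[0,0,0],1]
    - [[3,-2,11.2],[0,0,0],1]
    - [[3,-2,11.2],[0,0,0],1]
    - [[3,-2,11.2],[0,0,0],0]
    - [[3,-2,11.2],[0,0,0],0]
    - [[3,-2,11.2],[0,0,0],0]
    - [[3,-2,11.2],[0,0,0],0]
    - [[3,-2,11.2],[0,0,0],0]
    - [[3,-2,11.2],[0,0,0],0]

```text
clock: 4.85
tool_pos: [0.6604, -0.161, 0.0479]
eef_rot: [0.998, 0.07, 0.0, 0.0]
contact_force: [-0.1, -0.7, -0.7]
opening: 0.769
finger_force: 0.0
```

Run:
```python
from h import *
st();print(rel([.47,-.126,.25]))
```

```text
4.85 [ 0.6604 -0.161   0.0479] [9.976e-01 6.970e-02 1.000e-04 1.000e-04] [-0.1 -0.7 -0.7] 0.7690211871468445 0.0
[-18.36  -6.11 -20.22]
```

Request:
carry_out:
  rows:
    - [[0,0,-3],[0,0,0],0]
    - [[0,0,-8],[0,0,0],0]
    - [[0,0,-13],[0,0,0],0]
    - [[0,-4,-16],[0,0,0],0]
    - [[0,-9,-16],[0,0,0],0]
    - [[0,-14,-16],[0,0,0],0]
    - [[0,-19,-16],[0,0,0],0]
    - [[0,-24,-16],[0,0,0],0]
    - [[-1,-29,-16],[0,0,0],0]
    - [[-1,-30.5,-16],[0,0,0],0]
    - [[-1,-30.5,-16],[0,0,0],0]
    - [[-1,-30.5,-16],[0,0,0],0]

```text
clock: 6.05
tool_pos: [0.6085, 0.1377, 0.2077]
eef_rot: [0.998, 0.069, 0.0, 0.001]
contact_force: [0.9, -0.3, -0.7]
opening: 0.997
finger_force: 0.0
```

Run:
```python
from h import *
s=snap('wrist','w2.png'); st(); t=snap('top','top2.png')
i=cv2.imread('pics/w2.png'); j=cv2.imread('pics/top2.png')
i[:100,:160]=cv2.resize(j[115:165,311:391],None,fx=2,fy=2)
cv2.imwrite('pics/v2.png',i)
```

```text
6.1 [0.6088 0.1365 0.2077] [9.977e-01 6.800e-02 2.000e-04 1.300e-03] [-0.4 -0.5  0.5] 1.0007598128311517 0.0
```

View pics/v2.png

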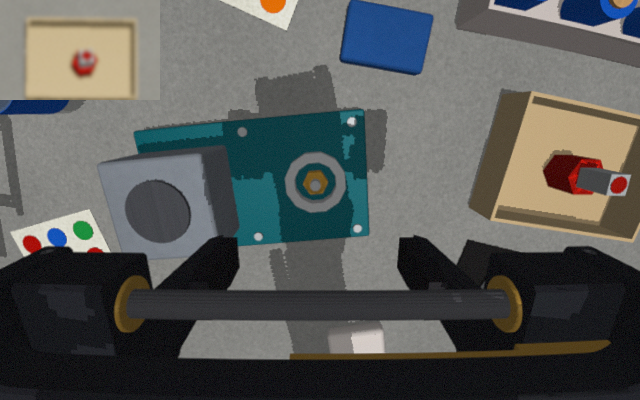

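The red socket stands in the basket. The collar is at (316,182) with a wide ring round a small nut. I'll fit the rim ellipse and enlarge it.

Run:
```python
from h import *
i=cv2.imread('pics/w2.png'); s=load('w2.png')
c=i[145:220,278:353]; h=cv2.cvtColor(c,cv2.COLOR_BGR2HSV)
m=((h[...,1]<60)&(h[...,2]>75)).astype(np.uint8)
cs,hi=cv2.findContours(m,cv2.RETR_CCOMP,cv2.CHAIN_APPROX_NONE)
for k,H in zip(cs,hi[0]):
    if len(k)>25:
        e=cv2.fitEllipse(k); uv=(e[0][0]+278,e[0][1]+145); print(len(k),np.round(e[0],1),np.round(e[1],1),H[3],px2w(s,uv,.039).round(4))
for a,b in [((135,131),(363,109)),((242,132),(352,121)),((258,237),(357,229))]:
    d=px2w(s,a,.025)-px2w(s,b,.025); print(np.degrees(np.arctan2(-d[0],d[1])).round(2))
p=[px2w(s,q,.025) for q in [(242,132),(352,121),(258,237),(357,229)]]; print(np.round(p,4).tolist())
cv2.imwrite('pics/c3.png',cv2.resize(c,None,fx=8,fy=8,interpolation=cv2.INTER_CUBIC))
```

```text
30 [36.8 39.7] [ 9.1 11.4] -1 [0.6075 0.1404 0.039 ]
172 [37.  36.8] [60.1 60.1] -1 [0.6108 0.1406 0.039 ]
113 [37.  36.1] [38.  40.9] 1 [0.6115 0.1407 0.039 ]
12.85
13.36
12.86
[[0.6523, 0.2276, 0.025], [0.6804, 0.1096, 0.025], [0.53, 0.1999, 0.025], [0.5569, 0.0823, 0.025]]
```

View pics/c3.png

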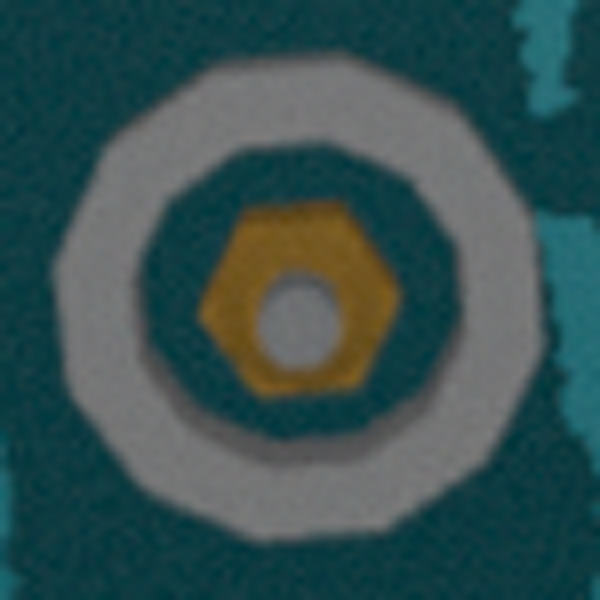

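The well-to-collar ratio is 0.67 (about 45 mm), so this is the 24 nut and the slim socket fits. Next is a closer look above the slim socket.

Run:
```python
from h import *
st();print(rel([.484,-.126,.2]))
```

```text
6.15 [0.6088 0.1362 0.2077] [9.977e-01 6.760e-02 2.000e-04 1.200e-03] [-0.2 -0.3 -0.4] 0.9958432481763576 0.0
[-15.91  24.29   0.83]
```

Request:
carry_out:
  rows:
    - [[-2,4,0],[0,0,-2],0]
    - [[-5,8,0],[0,0,-4],0]
    - [[-8,12,0],[0,0,-4.5],0]
    - [[-11,16,0],[0,0,-4.5],0]
    - [[-13.5,20,0.5],[0,0,-4.5],0]
    - [[-15.9,24.3,0.8],[0,0,-4.5],0]
    - [[-15.9,24.3,0.8],[0,0,-4.5],0]
    - [[-15.9,24.3,0.8],[0,0,-4.5],0]
    - [[-15.9,24.3,0.8],[0,0,-4.5],0]

```text
clock: 7.05
tool_pos: [0.4849, -0.1231, 0.1999]
eef_rot: [0.994, 0.109, 0.001, -0.0]
contact_force: [0.0, 0.3, 0.1]
opening: 1.001
finger_force: 0.0
```

Run:
```python
from h import *
s=snap('wrist','w3.png'); st()
i=cv2.imread('pics/w3.png'); uv=(320,185)
cv2.imwrite('pics/c4.png',cv2.resize(i[140:240,270:370],None,fx=6,fy=6,interpolation=cv2.INTER_CUBIC))
```

```text
7.1 [ 0.4851 -0.1223  0.1998] [ 9.940e-01  1.094e-01  5.000e-04 -2.000e-04] [ 0.5  0.8 -0.3] 1.000534348408321 0.0
```

View pics/c4.png

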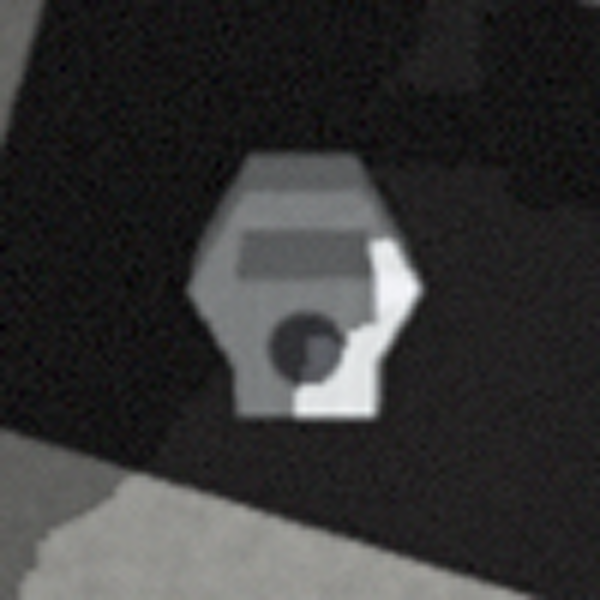

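Slim's top face spans crop x 235–380, y 277–418 (centre 307.5, 347.5) and is aligned with the tool.

Run:
```python
from h import *
s=load('w3.png'); p=px2w(s,(270+308/6-.5,140+348/6-.5),.082); print(p.round(4)); st(); print(rel([p[0],p[1],.044]))
```

```text
[ 0.4845 -0.1263  0.082 ]
7.1 [ 0.4851 -0.1223  0.1998] [ 9.940e-01  1.094e-01  5.000e-04 -2.000e-04] [ 0.5  0.8 -0.3] 1.000534348408321 0.0
[-0.16  0.38 15.58]
```

Request:
carry_out:
  newtons: 40
  rows:
    - [[-0.1,0.2,4],[0,0,0],0]
    - [[-0.1,0.2,8],[0,0,0],0]
    - [[-0.1,0.2,12],[0,0,0],0]
    - [[-0.1,0.2,14.5],[0,0,0],0]
    - [[-0.1,0.2,15.6],[0,0,0],0]
    - [[-0.1,0.2,15.6],[0,0,0],0]
    - [[-0.1,0.2,15.6],[0,0,0],0]
    - [[-0.1,0.2,15.6],[0,0,0],0]

```text
clock: 7.9
tool_pos: [0.4849, -0.1252, 0.045]
eef_rot: [0.994, 0.109, 0.001, 0.0]
contact_force: [0.5, 0.0, -0.3]
opening: 0.999
finger_force: 0.0
```

Run:
```python
from h import *
for k in range(3): r.snapshot('wrist'); st()
print(rel([.4845,-.1263,.044]))
```

```text
7.95 [ 0.4848 -0.1254  0.045 ] [9.941e-01 1.089e-01 1.300e-03 4.000e-04] [-1.   0.2  0.8] 0.9984525519583244 0.0
8.0 [ 0.4846 -0.1254  0.0449] [9.941e-01 1.088e-01 1.200e-03 4.000e-04] [ 0.4  0.8 -0.2] 0.9997264855575728 0.0
8.05 [ 0.4845 -0.1254  0.0448] [9.941e-01 1.088e-01 1.000e-03 3.000e-04] [-0.5  1.   0.3] 0.9989478163348223 0.0
[-0.02  0.09  0.08]
```

Good. Close, then lift.

Request:
carry_out:
  rows:
    - [[0,0.1,0.1],[0,0,0],1]
    - [[0,0.1,0.1],[0,0,0],1]
    - [[0,0.1,0.1],[0,0,0],1]
    - [[0,0.1,0.1],[0,0,0],1]
    - [[0,0.1,0.1],[0,0,0],1]
    - [[0,0.1,0.1],[0,0,0],1]
    - [[0,0.1,0.1],[0,0,0],1]
    - [[0,0.1,0.1],[0,0,0],1]
    - [[0,0.1,0.1],[0,0,0],1]
    - [[0,0.1,0.1],[0,0,0],1]
    - [[0,0.1,0.1],[0,0,0],1]

```text
clock: 9.15
tool_pos: [0.4844, -0.1259, 0.0444]
eef_rot: [0.994, 0.109, 0.001, 0.0]
contact_force: [-1.8, 1.2, 18.0]
opening: 0.245
finger_force: 42.6
```

Run:
```python
from h import *
s=st();print(rel([.6108,.1406,.15]),R.from_quat(s['eef_rot']).as_matrix()[:,0])
```

```text
9.15 [ 0.4844 -0.1259  0.0444] [9.940e-01 1.092e-01 8.000e-04 2.000e-04] [-1.8  1.2 18. ] 0.24543958689776826 42.61779093761106
[ 18.14 -23.27 -10.54] [0.9761654  0.21702169 0.0016426 ]
```

Request:
carry_out:
  rows:
    - [[0,0,-3],[0,0,0],1]
    - [[0,0,-7],[0,0,0],1]
    - [[1.5,-2,-10.5],[0,0,0],1]
    - [[4.5,-6,-10.5],[0,0,0],1]
    - [[7.5,-10,-10.5],[0,0,0],1]
    - [[10.5,-14,-10.5],[0,0,0],1]
    - [[13.5,-17.5,-10.5],[0,0,0],1]
    - [[16,-20.5,-10.5],[0,0,0],1]
    - [[17.5,-22.5,-10.5],[0,0,-0.3],1]
    - [[18.1,-23.3,-10.5],[0,0,-0.3],1]
    - [[18.1,-23.3,-10.5],[0,0,-0.3],1]
    - [[18.1,-23.3,-10.5],[0,0,-0.3],1]

```text
clock: 10.35
tool_pos: [0.6094, 0.1379, 0.1472]
eef_rot: [0.994, 0.11, -0.001, 0.001]
contact_force: [0.5, -1.3, -3.1]
opening: 0.245
finger_force: 41.8
```

Run:
```python
from h import *
snap('wrist','w4.png')
for k in range(3): r.snapshot('wrist'); st()
print(rel([.6108,.1406,.065]))
```

```text
10.45 [0.6096 0.1375 0.1476] [ 9.939e-01  1.100e-01 -8.000e-04  1.000e-03] [ 0.2  0.  -1.6] 0.24584439886393955 41.78508146945887
10.5 [0.6098 0.1379 0.1477] [ 9.939e-01  1.100e-01 -5.000e-04  8.000e-04] [-0.3 -0.7 -2.2] 0.24805947798253208 41.7852527499565
10.55 [0.6099 0.1383 0.1478] [ 9.939e-01  1.102e-01 -4.000e-04  6.000e-04] [-0.4  1.3 -3.1] 0.24513062103585864 41.785342961451306
[ 0.14 -0.21  8.28]
```

View pics/w4.png

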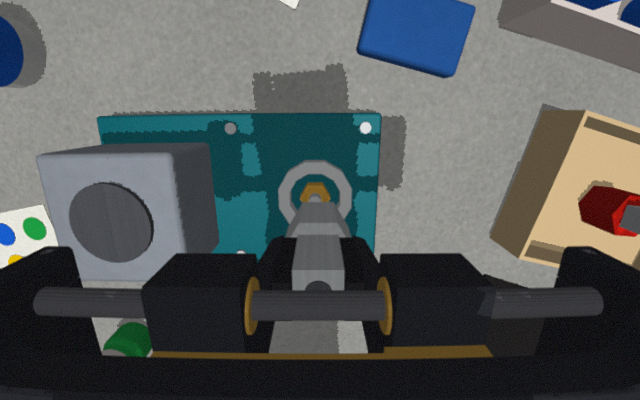

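The press edges are level in the view, so the yaw matches, and the socket sits in front of the collar. I'll lower it to just above the cone and let it settle.

Request:
carry_out:
  rows:
    - [[0.1,0,2],[0,0,0],1]
    - [[0.1,0,4],[0,0,0],1]
    - [[0.1,0,5.2],[0,0,0],1]
    - [[0.1,0,5.8],[0,0,0],1]
    - [[0.1,0,5.8],[0,0,0],1]
    - [[0.1,0,5.8],[0,0,0],1]
    - [[0.1,0,5.8],[0,0,0],1]
    - [[0.1,0,5.8],[0,0,0],1]
    - [[0.1,0,5.8],[0,0,0],1]
    - [[0.1,0,5.8],[0,0,0],1]

```text
clock: 11.55
tool_pos: [0.6114, 0.1407, 0.09]
eef_rot: [0.994, 0.111, 0.0, 0.0]
contact_force: [0.1, 0.1, -1.1]
opening: 0.247
finger_force: 41.8
```

Run:
```python
from h import *
st(); r.snapshot('wrist'); st()
print(rel([.6108,.1406,.065]))
```

```text
11.55 [0.6114 0.1407 0.09  ] [9.938e-01 1.115e-01 2.000e-04 0.000e+00] [ 0.1  0.1 -1.1] 0.24703608725574053 41.784556663685635
11.6 [0.6113 0.1407 0.0899] [9.938e-01 1.115e-01 1.000e-04 0.000e+00] [-0.1  0.2 -2.9] 0.24612395556326422 41.784137580569904
[-0.05 -0.    2.49]
```

Settled on target; lower on with a small overtravel.

Request:
carry_out:
  rows:
    - [[0,0,0.4],[0,0,0],1]
    - [[0,0,0.8],[0,0,0],1]
    - [[0,0,1.2],[0,0,0],1]
    - [[0,0,1.5],[0,0,0],1]
    - [[0,0,1.8],[0,0,0],1]
    - [[0,0,2.1],[0,0,0],1]
    - [[0,0,2.3],[0,0,0],1]
    - [[0,0,2.5],[0,0,0],1]
    - [[0,0,2.6],[0,0,0],1]
    - [[0,0,2.6],[0,0,0],1]

```text
clock: 12.6
tool_pos: [0.6111, 0.1406, 0.0655]
eef_rot: [0.994, 0.111, -0.0, 0.0]
contact_force: [-5.1, -1.3, 10.7]
opening: 0.25
finger_force: 43.9
```

Request:
carry_out:
  rows:
    - [[0,0,0.1],[0,0,0],1]
    - [[0,0,0.1],[0,0,0],1]
    - [[0,0,0.1],[0,0,0],1]
    - [[0,0,0.1],[0,0,0],1]

```text
clock: 13.0
tool_pos: [0.6111, 0.1406, 0.0654]
eef_rot: [0.994, 0.111, 0.0, 0.0]
contact_force: [-6.1, -0.7, 18.6]
opening: 0.246
finger_force: 45.0
```

Run:
```python
from h import *
st(); snap('scene','s5.png'); a=snap('top','t5.png')
i=cv2.imread('pics/s5.png'); j=cv2.imread('pics/t5.png')
cv2.imwrite('pics/v5.png',np.vstack([cv2.resize(i[150:250,190:480],(783,270)),cv2.resize(j[110:225,190:480],(783,310))]))
```

```text
13.0 [0.6111 0.1406 0.0654] [9.938e-01 1.113e-01 1.000e-04 1.000e-04] [-6.1 -0.7 18.6] 0.2461938088137152 44.95037902348486
```

View pics/v5.png

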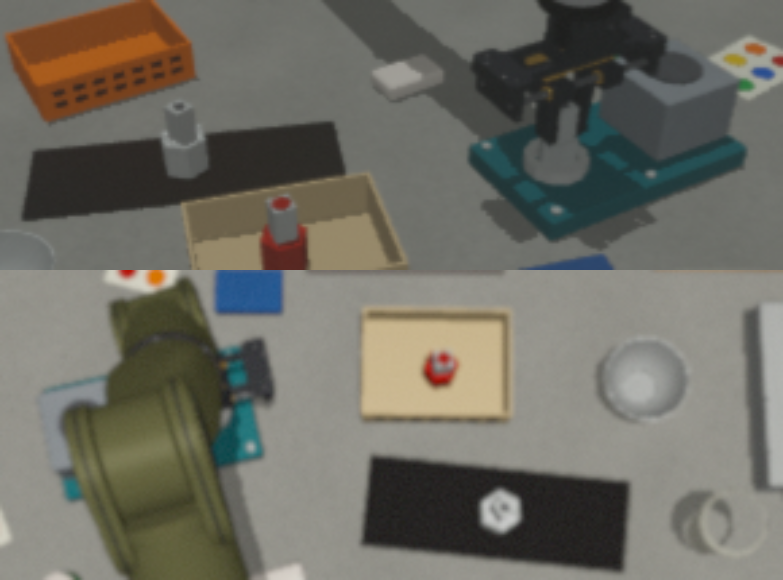

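The slim socket is seated in the collar at (555,160), held, with the TCP at 65 mm and firm floor contact. Red stands in the basket and the wide socket stands on the mat.

```bash
python3 -c "
from plant import r
print(r.finish_job())"
```

```text
the job is handed in; nothing more can be done
None
```

I handed the job in at about 13 s. The red socket is let go in the beige basket. The slim socket is still gripped and pushed fully down on the nut, which is the 24 mm one. The wide socket was never touched and stands on the mat; I chose the slim from the collar's well width in the images and tried only that one.

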